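# Shift a jar-roller drive into third gear

### The arm

A 7-joint arm with a two-finger parallel gripper is mounted at the origin on the work surface; the furniture and walls round the work are solid. World frame = base frame: x ahead of the robot, y to its left, z up, the work surface at z = 0. Lengths are in m, angles in rad, forces in N, time in s.
With the tool pointing down it reaches from about 0.35 to 0.775 m from the base axis. Payload 3.1 kg.
Tool frame: the origin (TCP) lies at the very end of the fingers, on their centre line; the grasp point (between the pads) lies 19 mm behind it (manip.grip_point_offset is the distance from the TCP to the grasp point, in m); z points along the fingers, y is the line along which they close (so a half turn about z gives the same grasp; the last joint's range is limited). The gripper opens to 85 mm and grips with 20 to 120 N. Pads are 22 mm wide; open, the fingers measure 114 mm over their backs; the gripper's body (76 mm by 85 mm) begins 54 mm behind the grasp point. The pads swing forward as they close: fully open they stand 13 mm farther back than shut.
Start: joints at [1.099, 0.311, 0.014, 1.512, -0.004, 1.319, -0.027], TCP at [0.229, -0.5, 0.198] pointing down, gripper open.
Joint ranges: [-2.7, 2.7], [-0.3, 1.91], [-1.27, 1.3], [0.12, 2.57], [-1.44, 4.58], [0.2, 2.03], [-3.05, 3.05]. Speed limits (rad/s): [2.79, 2.79, 3.14, 3.14, 3.14, 3.14, 3.14].

### API

Orientations are given as a unit quaternion [w, x, y, z].
In Python, from plant import manip gives the robot as it stands.
- The arm moves only by the tool inch_along, called after "Request:" as a command line: name --argument value ..., lists and objects as JSON in quotes. Schema: {"type":"object","properties":{"rows":{"type":"object","properties":{"drx":{"type":"array","items":{"type":"number"},"minItems":1,"maxItems":20},"dry":{"type":"array","items":{"type":"number"},"minItems":1,"maxItems":20},"drz":{"type":"array","items":{"type":"number"},"minItems":1,"maxItems":20},"dx":{"type":"array","items":{"type":"number"},"minItems":1,"maxItems":20},"dy":{"type":"array","items":{"type":"number"},"minItems":1,"maxItems":20},"dz":{"type":"array","items":{"type":"number"},"minItems":1,"maxItems":20},"finger_gap":{"type":"array","items":{"type":"number"},"minItems":1,"maxItems":20}},"additionalProperties":false,"required":["drx","dry","drz","dx","dy","dz","finger_gap"]},"only":{"type":"string"},"quiet":{"type":"boolean"},"lines":{"type":"string"}},"required":["rows"],"additionalProperties":false}. rows is an object with one list for each field, all of the same length, 1 to 20, a row being the entries at one place: drx, dry, drz (a rotation vector in normalised numbers (1 is pi/2 rad)), dx, dy, dz (the shift in a scale on which 1.0 is 0.8 m), finger_gap (the finger opening in m); each row is the pose to reach, as a shift and turn from the pose commanded when the call began, along the tool's axes at that moment; what a row does not reach only later rows make up. A row lasts 1/8 s, in which the tool goes at most 0.0625 m and 0.188 rad, less where a joint would pass 70% of its speed; a pose out of reach is approached as far as the arm can. The fingers move at their own pace and stop on an object; the grip force is fixed at half the most. Time passes only in rows, so rows that do not move let the fingers close. The tool returns the time, the measured TCP pose, the force, the opening and the grip force at its end. only (a regular expression) keeps the lines of the reply that match it, lines (a string "A,B") keeps lines A to B, and quiet returns only ok. Input that does not fit is refused with a message, and nothing moves.
- manip.observe(): the state, without advancing time (a new reading comes with each control period).
- manip.grab_frame(name): name is "scene" or "top" or "wrist"; returns a dict with "pixels" (400x640x3 uint8, red, green, blue), "depth" (400x640 float32, m along the optical axis (not along the pixel's ray), 0 where there is no reading), "fx", "fy", "cx", "cy" (pixels), "R" (3x3) and "t" (3): a world point X has camera coordinates R X + t; the wrist camera has in their place "tool_from_camera" (4x4, takes a point from camera to tool coordinates, whose origin is the TCP and whose axes are the flange's). Camera axes: x right, y down, z forward; pixel columns grow to the right and rows downward; lengths in m; the calibration is good to about 2 mm. A picture is of the moment at which its call begins: read the wrist's pose just before it.
- manip.sign_off(): hands the job in; it is judged then, once.
Trained networks look in a picture, given as the dict that the camera call returned (one of the last four; its "shot" number tells which), for a name from the list of things; names that differ only in an ending like _2 or _b are one class to them, and where a whole thing is asked for, a point or a joint stands for the part that bears it (a point fixed in the world has none). Each returns a list of dicts, best first, with "score" (0 to 1); they miss things now and then, are a little off and sometimes report something else, mostly with a low value. They report only what shows in the picture. A call takes as long as a camera call.
- manip.recognise(thing, picture): "location" ([x, y, z] in m, in the coordinates of the camera as it stood for that picture, good to about 4 mm: the middle of the surface that is visible of it).
- manip.pinpoint(thing, picture): "location" ([x, y, z] in m, in the coordinates of the camera as it stood for that picture, good to about 4 mm: a listed point, or the origin of a listed thing).
The state is a dict: "clock": time; "qpos": joint angles; "joint_velocities": joint speeds; "effort": joint torques, N m; "position": TCP position; "ee_rot": TCP orientation; "contact_force": force on the tool from outside, world axes, zero at the start; "wrist_torque": the same for the moment, N m; "grip_width": finger opening in m; "grip_force": force on a finger pad.
Only numpy, scipy, OpenCV 4.12 (cv2) and the standard library are available. Lean on these libraries where they do the work, as an engineer would, in place of code of your own. Each camera call takes 0.05 s, during which the arm holds its last target. There are 200 camera calls.

### The job

Select third gear on the jar-roller drive: with the fingertips, gently push the gear lever's knob along the neutral lane across to its right-hand end (as seen from the robot), then push it forward, away from the robot, until it is fully home in the third slot, the right-hand one of the three far slots. Only push, do not grip or strain the lever, do not shift it into any other gear on the way, and leave the jar, dropper bottle and weight beside the drive where they stand. Then draw the hand clear.

Things in the scene. Friction and masses are not known exactly. Their poses are not given: they have to be found in the camera images.
- drive_unit: Grey gearbox of a jar-roller drive, fixed to the bench, 120 (x) x 146 (y) mm. Origin: centre of its underside, on the bench. x axis points forward, away from the robot (yaw within 0.25 rad), y left, z up. Motor (93 mm high) behind to x = 130 mm, output shaft in front to x = -94 mm (48 mm high, its flange 60). The lever pivots on a cross joint 10 mm above the origin.
- gate: Steel gate plate on the gearbox, upper face 100 mm above the bench, plate 8 mm thick; origin and axes are the gearbox's. Openings 15 mm wide, centre lines: neutral lane along y at x = 0 from y = +28 to -28 mm; three far slots lead off it to +x at y = +28 (first), 0 (second), -28 mm (third); two near slots lead to -x at y = +28 and -28 mm, none in the middle.
- lever_knob (a point): Centre of the lever's black round knob, 32 mm in diameter, 35 mm tall, on a steel stem 10 mm in diameter. 145 mm from the pivot, so 155 mm above the bench when upright, 148 at the lane's right end, 142 home in third. In the gearbox's frame it is near x = 0, y = -45 mm at the lane's right end, and near x = +43, y = -43 mm home in third. z axis along the stem.
- third_slot (a point): Point on the gate plate's upper face (100 mm above the bench) where the 10 mm stem stands when home in third: gearbox frame x = +28, y = -28 mm.
- lever_across (a joint): Sideways tilt of the lever, rad: 0 upright, positive to the right (gearbox -y), -0.315 at the left end of the lane, +0.315 at the right end; free only while the stem is in the neutral lane, whose end is a hard stop (push with under 30 N). Starts anywhere from -0.28 to +0.06. Stays where it is left; takes about 2 N at the knob to move.
- lever_forward (a joint): Fore-and-aft tilt of the lever, rad: 0 in the neutral lane (free play about 0.03 either way), +0.30 home in a far slot (gearbox +x), -0.30 home in a near slot; the slot ends are hard stops (push with under 30 N). Stays where it is left; takes about 2 N at the knob to move.
- jar_small_0: Bystander: screw-lid sample jar, 48 mm in diameter, 56 mm tall, loose in front of the gearbox on the left. Origin: centre of its underside.
- dropper_1: Bystander: dropper bottle with a pointed cap, 39 mm in diameter, 100 mm tall, loose in front of the gearbox on the right. Origin: centre of its underside.
- weight_0: Bystander: brass calibration weight, 33 mm in diameter, 42 mm tall, loose behind the gearbox, right of its motor. Origin: centre of its underside.

How it is judged:
On the way:
1. the lever stands at the right-hand end of the neutral lane (value of joint lever_across above 0.24 rad and value of joint lever_forward between -0.07 and 0.07 rad), for 0.1 s.
At the end, for the whole second after the job is handed in: The lever is home in the third slot and at rest: sideways tilt above 0.24 rad (of 0.315), forward tilt above 0.26 rad (of 0.30); jar, dropper bottle and weight within 10 mm of where they stood (value of joint lever_across between 0.24 and 0.36 rad and value of joint lever_forward above 0.26 rad and velocity of joint lever_forward between -0.05 and 0.05 rad/s and distance of each of jar_small_0, dropper_1, weight_0 from where it was at the start of the episode below 0.01 m); the robot touches nothing.
It fails at once if the lever is shifted into another gear (first, second, or a near slot, more than half way in) ((value of joint lever_across below 0.2 rad and value of joint lever_forward above 0.15 rad) or value of joint lever_forward below -0.15 rad).
It fails at once if the lever is gripped or strained, or the gearbox struck: the robot bears on the drive with more than 30 N (contact force between any of the fingers, the arm and drive_unit above 30 N).
It fails at once if a bystander is pushed aside, lifted or knocked over (distance of any of jar_small_0, dropper_1, weight_0 from where it was at the start of the episode above 0.015 m or angle between any of jar_small_0, dropper_1, weight_0's own z axis and vertical above 0.35 rad).
It also fails if it takes over 38 s, if anything falls off the work surface, if the arm or the gripper's body presses on something with over 40 N, if the wrist force passes 120 N, or if a joint passes its speed limit or range.

## Working session

There is one attempt and no reset: what is moved stays moved. The work goes in short steps, Python scripts to look and compute and a tool call to move; the robot and the scene stay as the last step left them, time stands still between calls to the robot, and variables do not carry over. Pictures are saved under pics/ and viewed, at most 10 in all, crops included, and the job is handed in when it is done.

```bash
mkdir -p pics
```

Create h.py:
```python
from plant import manip
import numpy as np, cv2
from scipy.spatial.transform import Rotation as Ro
def W(f,p): return np.array(f["R"]).T@(np.array(p)-np.array(f["t"]))
def state():
    s=manip.observe(); print(round(s["clock"],2),np.round(s["position"],4),np.round(s["ee_rot"],4),np.round(s["contact_force"],1),s["grip_width"])
    return s
```

Run:
```python
from h import *
s=state(); q=s["ee_rot"]; print(np.round(Ro.from_quat([q[1],q[2],q[3],q[0]]).as_matrix(),3))
for n in("scene","top"):
    f=manip.grab_frame(n); cv2.imwrite(f"pics/{n}0.png",f["pixels"][:,:,::-1])
    for t in("drive_unit","gate","lever_knob","third_slot","jar_small_0","dropper_1","weight_0"):
        for r in manip.pinpoint(t,f)[:2]: print(n,t,round(r["score"],2),np.round(W(f,r["location"]),4))
```

```text
0.0 [ 0.2288 -0.4992  0.1966] [-1.200e-03  9.770e-01  2.133e-01 -3.000e-04] [ 0.4  0.1 -0.5] 0.0853537251114087
[[ 0.909  0.417 -0.001]
 [ 0.417 -0.909  0.002]
 [-0.    -0.002 -1.   ]]
scene drive_unit 0.67 [ 0.4233 -0.2709 -0.0018]
scene lever_knob 0.55 [ 0.4168 -0.2545  0.1506]
scene third_slot 0.57 [ 0.4471 -0.3006  0.0996]
scene jar_small_0 0.81 [ 0.2993 -0.2251  0.0015]
scene dropper_1 0.66 [ 0.2751 -0.3236 -0.0014]
scene weight_0 0.57 [ 0.5285 -0.3431 -0.0014]
top drive_unit 0.94 [ 0.4189 -0.2744 -0.0024]
top drive_unit 0.57 [ 0.4457 -0.3047  0.0978]
top gate 0.81 [ 4.139e-01 -2.736e-01  1.000e-04]
top lever_knob 0.83 [ 0.4171 -0.253   0.1537]
top third_slot 0.8 [ 0.442  -0.307   0.1005]
top dropper_1 0.8 [ 0.2847 -0.3287 -0.0034]
top weight_0 0.7 [ 0.5217 -0.3431  0.0012]
```

View pics/top0.png

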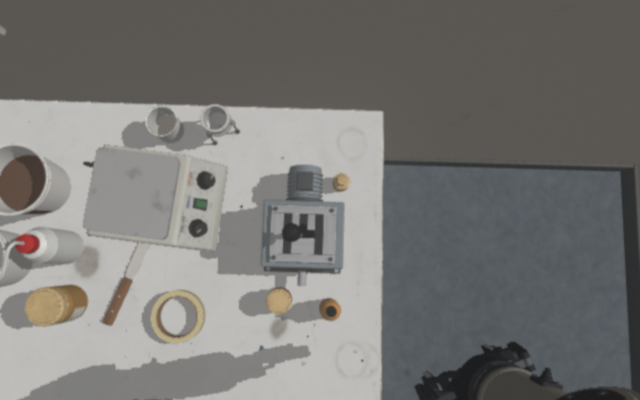

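View pics/scene0.png

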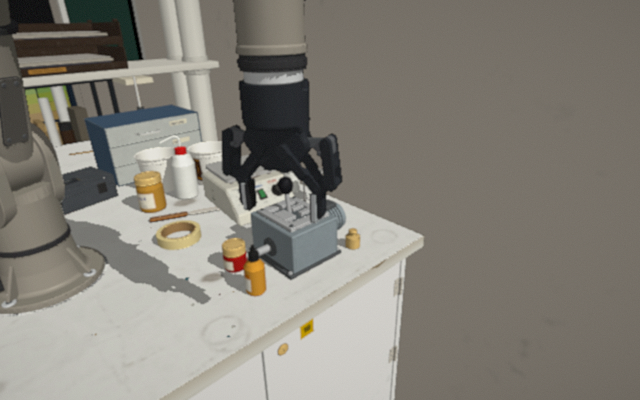

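Run:
```python
from h import *
f=manip.grab_frame("top")
print(np.round(f["R"],3),np.round(f["t"],3),f["fx"],f["cx"],f["cy"])
d=f["depth"];v,u=np.nonzero(d>0);z=d[v,u]
P=np.stack([(u-f["cx"])/f["fx"]*z,(v-f["cy"])/f["fy"]*z,z],1)
P=(P-f["t"])@np.array(f["R"])
near=np.hypot(P[:,0]-.42,P[:,1]+.273)<.12
m=near&(P[:,2]>.094)&(P[:,2]<.106)
r=cv2.minAreaRect(P[m,:2].astype(np.float32)); print("plate",r,m.sum(),np.median(P[m,2]))
k=near&(P[:,2]>.14); print("knob",P[k].mean(0),P[k].min(0),P[k].max(0),k.sum())
```

```text
[[ 0.026 -1.     0.017]
 [-0.992 -0.028 -0.12 ]
 [ 0.12  -0.014 -0.993]] [-0.308  0.474  0.897] 481.9971835471594 315.2672862989459 201.96472575377746
plate ((0.4181783199310303, -0.27305808663368225), (0.1414143592119217, 0.11682450771331787), 89.1424331665039) 2724 0.099692330000065
knob [ 0.41644216 -0.25525273  0.16623035] [ 0.40122345 -0.27092947  0.15182033] [ 0.43258058 -0.23961693  0.17418624] 294
```

The top view shows the drive at about (303,235) with the knob at (291,232), left of centre. The dropper is at (330,310), the jar at (280,300) and the weight at (341,183). Gearbox yaw is about -0.015. I'll close the fingers, turn the tool square to the drive and go over to the left of the knob, staying high.

Units first: shifts go in shares of 0.8 m and turns go in shares of pi/2 rad. So 0.294 m / 0.8 = 0.3675, -0.189 m / 0.8 = -0.2363, 0.445 rad / 1.5708 = 0.2833.

Request:
inch_along --rows '{"drx": [0,0,0,0,0,0,0,0,0,0,0],"dry": [0,0,0,0,0,0,0,0,0,0,0],"drz": [0,0.2833,0.2833,0.2833,0.2833,0.2833,0.2833,0.2833,0.2833,0.2833,0.2833],"dx": [0,0.3675,0.3675,0.3675,0.3675,0.3675,0.3675,0.3675,0.3675,0.3675,0.3675],"dy": [0,-0.2363,-0.2363,-0.2363,-0.2363,-0.2363,-0.2363,-0.2363,-0.2363,-0.2363,-0.2363],"dz": [-0.0375,-0.0375,-0.0375,-0.0375,-0.0375,-0.0375,-0.0375,-0.0375,-0.0375,-0.0375,-0.0375],"finger_gap": [0,0,0,0,0,0,0,0,0,0,0]}'

```text
clock: 2.22
position: [0.417, -0.2069, 0.2276]
ee_rot: [0.0, 1.0, -0.009, -0.0]
contact_force: [-0.5, 0.3, 0.1]
grip_width: 0.0002
grip_force: 0.0
```

Run:
```python
from h import *
s=state()
f=manip.grab_frame("scene"); cv2.imwrite("pics/scene1.png",f["pixels"][:,:,::-1])
```

```text
2.23 [ 0.417  -0.2069  0.2276] [ 1.e-04  1.e+00 -9.e-03 -1.e-04] [-0.5  0.3  0.1] 0.0001863763495996294
```

View pics/scene1.png

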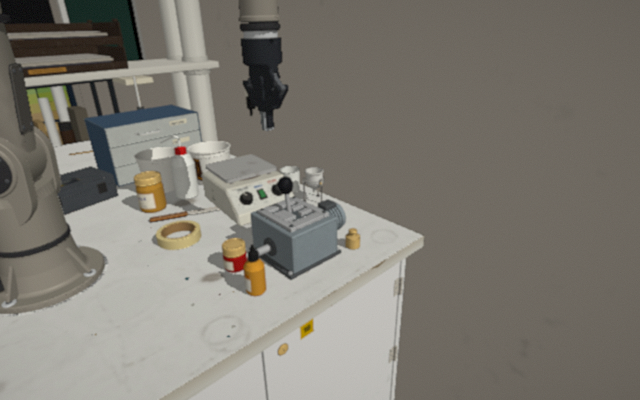

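The fingers are closed and the tool is above and to the left of the knob at (285,184). Next I'll descend and push right in small steps.

Scaled: 0.09 m / 0.8 = 0.1125, 0.06 m / 0.8 = 0.075.

Request:
inch_along --rows '{"drx": [0,0,0,0,0,0,0,0,0,0,0,0,0],"dry": [0,0,0,0,0,0,0,0,0,0,0,0,0],"drz": [0,0,0,0,0,0,0,0,0,0,0,0,0],"dx": [0,0,0,0,0,0,0,0,0,0,0,0,0],"dy": [0,0,0,0.0125,0.0225,0.03,0.0375,0.045,0.0525,0.06,0.0675,0.075,0.075],"dz": [0.0625,0.1125,0.1125,0.1125,0.1125,0.1125,0.1125,0.1125,0.1125,0.1125,0.1125,0.1125,0.1125],"finger_gap": [0,0,0,0,0,0,0,0,0,0,0,0,0]}'

```text
clock: 3.9
position: [0.4166, -0.2663, 0.1376]
ee_rot: [0.0, 1.0, -0.008, -0.0]
contact_force: [-0.9, 0.8, -0.3]
grip_width: 0.0001
grip_force: 0.0
```

Add to h.py:
```python
def knob():
    o=[]
    for n in("top","scene"):
        f=manip.grab_frame(n)
        for r in manip.pinpoint("lever_knob",f)[:1]: print(n,"knob",round(r["score"],2),np.round(W(f,r["location"]),4))
```

```bash
python3 -c "
from h import *
state();knob()"
```

```text
3.9 [ 0.4166 -0.2663  0.1376] [ 1.0e-04  1.0e+00 -8.1e-03 -1.0e-04] [-0.9  0.8 -0.3] 0.0001453671763379085
scene knob 0.6 [ 0.4161 -0.2554  0.1495]
```

Run:
```python
from h import *
a=manip.grab_frame("scene")["pixels"][120:290,180:380,::-1]
b=manip.grab_frame("top")["pixels"][150:320,200:400,::-1]
cv2.imwrite("pics/c2.png",cv2.resize(np.hstack([a,b]),None,fx=2,fy=2,interpolation=2))
```

```text
(no output)
```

View pics/c2.png

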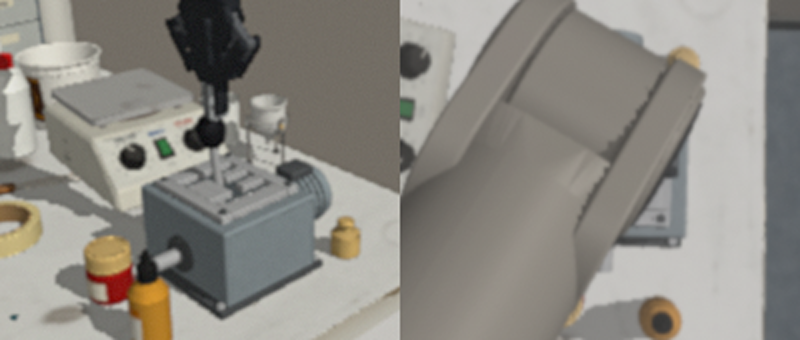

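Add to h.py:
```python
def kd():
    f=manip.grab_frame("scene"); d=f["depth"];v,u=np.nonzero(d>0);z=d[v,u]
    P=np.stack([(u-f["cx"])/f["fx"]*z,(v-f["cy"])/f["fy"]*z,z],1); P=(P-f["t"])@np.array(f["R"])
    C=-np.array(f["R"]).T@np.array(f["t"])
    for lo,hi in((.108,.125),(.135,.145),(.145,.16),(.16,.172),(.18,.2)):
        k=(abs(P[:,0]-.43)<.06)&(abs(P[:,1]+.28)<.09)&(P[:,2]>lo)&(P[:,2]<hi)
        if k.any(): print(lo,k.sum(),np.round(P[k].min(0),4),np.round(np.median(P[k],0),4),np.round(P[k].max(0),4))
    print("cam",np.round(C,3))
```

```bash
python3 -c "
from h import *
state();kd()"
```

```text
4.2 [ 0.4169 -0.2653  0.1377] [-0.      1.     -0.0073  0.    ] [-0.   0.  -0.1] 0.00010768714514444497
0.108 39 [ 0.4129 -0.2668  0.1081] [ 0.416  -0.2632  0.1161] [ 0.4225 -0.2544  0.1249]
0.135 28 [ 0.405  -0.2689  0.1378] [ 0.41   -0.2645  0.1419] [ 0.4237 -0.2498  0.1448]
0.145 100 [ 0.4017 -0.2723  0.1452] [ 0.409  -0.2665  0.1533] [ 0.4326 -0.2481  0.1598]
0.16 81 [ 0.403  -0.2726  0.1604] [ 0.4105 -0.2633  0.1648] [ 0.4296 -0.2435  0.1716]
0.18 129 [ 0.4054 -0.2802  0.1802] [ 0.4108 -0.2745  0.1907] [ 0.4245 -0.2502  0.1999]
cam [-0.022 -0.847  0.46 ]
```

Run:
```python
from h import *
f=manip.grab_frame("scene"); d=f["depth"]
a=f["pixels"][130:230,245:345]
dd=d[130:230,245:345]; dc=cv2.applyColorMap(np.clip((dd-.6)/.3*255,0,255).astype(np.uint8),cv2.COLORMAP_JET)
w=manip.grab_frame("wrist")["pixels"][:,:,::-1]
r=lambda x:cv2.resize(x,(400,280) if x is w else (380,280),interpolation=cv2.INTER_NEAREST)
cv2.imwrite("pics/c3.png",np.hstack([r(a[:,:,::-1]),r(w)]))
v,u=np.mgrid[130:230,245:345]; 
P=np.stack([(u-f["cx"])/f["fx"]*dd,(v-f["cy"])/f["fy"]*dd,dd],-1); P=(P-f["t"])@np.array(f["R"])
for vv in range(145,215,3):
    row=P[vv-130]; ok=(dd[vv-130]>0)&(abs(row[:,0]-.42)<.05)&(abs(row[:,1]+.27)<.06)&(row[:,2]>.105)
    if ok.any(): print(vv,u[0][ok].min(),u[0][ok].max(),np.round(np.median(row[ok],0),3))
```

```text
145 269 309 [ 0.407 -0.281  0.246]
148 271 307 [ 0.407 -0.281  0.24 ]
151 272 305 [ 0.407 -0.279  0.233]
154 273 303 [ 0.407 -0.28   0.227]
157 278 301 [ 0.407 -0.29   0.221]
160 280 294 [ 0.406 -0.278  0.215]
163 281 294 [ 0.411 -0.276  0.207]
166 281 294 [ 0.41  -0.275  0.2  ]
169 281 294 [ 0.411 -0.275  0.194]
172 282 294 [ 0.411 -0.275  0.188]
175 282 294 [ 0.411 -0.274  0.181]
178 280 292 [ 0.412 -0.271  0.172]
181 278 292 [ 0.411 -0.265  0.165]
184 278 293 [ 0.41  -0.266  0.16 ]
187 278 292 [ 0.408 -0.267  0.153]
190 280 292 [ 0.41  -0.267  0.147]
193 283 289 [ 0.412 -0.263  0.139]
196 285 289 [ 0.415 -0.262  0.13 ]
199 286 289 [ 0.416 -0.263  0.123]
202 286 290 [ 0.417 -0.263  0.117]
205 286 290 [ 0.415 -0.264  0.111]
```

View pics/c3.png

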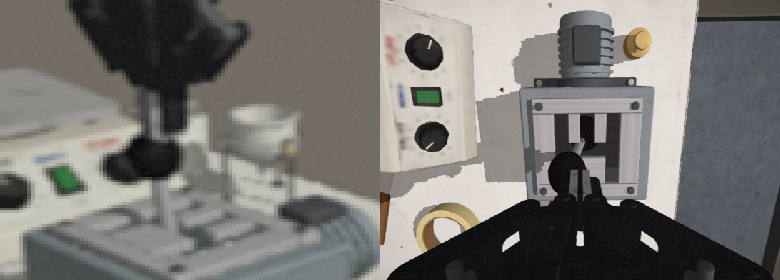

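Run:
```python
from h import *
s=state(); f=manip.grab_frame("scene")
def pr(f,X):
    c=np.array(f["R"])@X+f["t"]; return np.round([c[0]/c[2]*f["fx"]+f["cx"],c[1]/c[2]*f["fy"]+f["cy"]],1)
print("tcp now",pr(f,s["position"]),"tcp scene1",pr(f,np.array([.417,-.2069,.2276])))
w=manip.grab_frame("wrist"); T=np.array(w["tool_from_camera"]); print(np.round(T,3))
c=np.linalg.inv(T)@[0,0,0,1]; print("tcp in wrist",c[0]/c[2]*w["fx"]+w["cx"],c[1]/c[2]*w["fy"]+w["cy"],c[2])
im=cv2.imread("pics/scene1.png")[60:160,215:315]; 
wp=w["pixels"][120:400,180:480,::-1].copy()
cv2.imwrite("pics/c4.png",np.hstack([cv2.resize(im,(400,400)),cv2.resize(wp,(400,400))]))
q=s["ee_rot"];Rm=Ro.from_quat([q[1],q[2],q[3],q[0]]).as_matrix()
d=w["depth"];v,u=np.nonzero(d>0);z=d[v,u]
P=np.stack([(u-w["cx"])/w["fx"]*z,(v-w["cy"])/w["fy"]*z,z,z*0+1],1)@T.T
X=P[:,:3]@Rm.T+s["position"]
k=(X[:,2]>.108)&(abs(X[:,0]-.42)<.06)&(abs(X[:,1]+.27)<.08)
for lo in np.arange(.11,.2,.01):
    m=k&(X[:,2]>lo)&(X[:,2]<lo+.01)
    if m.any(): print(round(lo,2),m.sum(),np.round(X[m].min(0),3),np.round(X[m].max(0),3))
```

```text
4.35 [ 0.4168 -0.2655  0.1377] [ 0.      1.     -0.0074  0.    ] [-0.4  0.7  0.2] 0.00012179693753183904
tcp now [288.5 193.2] tcp scene1 [268.6 145.2]
[[-0.    -0.966 -0.26   0.065]
 [ 1.    -0.    -0.001  0.   ]
 [ 0.001 -0.26   0.966 -0.175]
 [ 0.     0.     0.     1.   ]]
tcp in wrist 318.77709541645174 234.40265077486137 0.18587391956428434
0.11 52 [ 0.415 -0.266  0.11 ] [ 0.422 -0.258  0.119]
0.14 33 [ 0.425 -0.267  0.141] [ 0.432 -0.245  0.15 ]
0.15 467 [ 0.413 -0.271  0.15 ] [ 0.432 -0.239  0.16 ]
0.16 1365 [ 0.406 -0.269  0.16 ] [ 0.431 -0.24   0.17 ]
0.17 239 [ 0.415 -0.279  0.17 ] [ 0.428 -0.248  0.18 ]
0.18 586 [ 0.422 -0.279  0.18 ] [ 0.428 -0.252  0.19 ]
0.19 734 [ 0.422 -0.28   0.19 ] [ 0.428 -0.252  0.2  ]
```

View pics/c4.png

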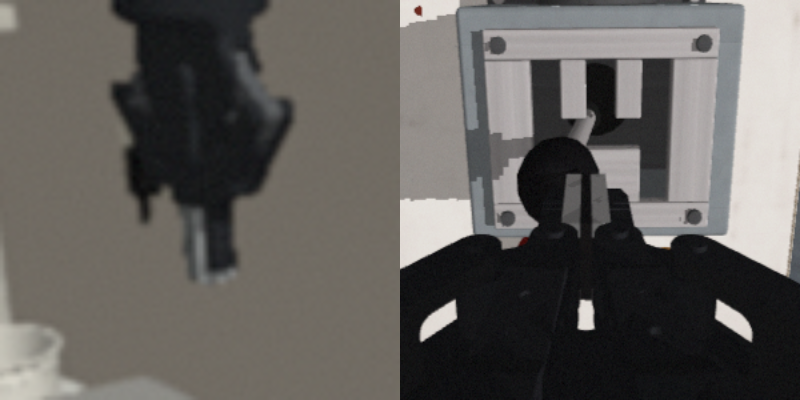

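The closed fingertips end at z of about 0.172, roughly 35 mm above the reported TCP, so they passed over the knob (at px 560,180 in the wrist crop) without touching it. I'll back off and measure the offset.

Scaled: -0.06 m / 0.8 = -0.075, -0.03 m / 0.8 = -0.0375.

Request:
inch_along --rows '{"drx": [0,0,0,0,0],"dry": [0,0,0,0,0],"drz": [0,0,0,0,0],"dx": [0,0,0,0,0],"dy": [0,-0.0375,-0.075,-0.075,-0.075],"dz": [-0.025,-0.025,-0.025,-0.025,-0.025],"finger_gap": [0,0,0,0,0]}'

```text
clock: 5.08
position: [0.4176, -0.2066, 0.1578]
ee_rot: [0.001, 1.0, -0.008, 0.0]
contact_force: [-0.3, 0.1, -0.5]
grip_width: 0.0003
grip_force: 0.0
```

Run:
```python
from h import *
s=state(); f=manip.grab_frame("scene"); d=f["depth"];v,u=np.nonzero(d>0);z=d[v,u]
P=np.stack([(u-f["cx"])/f["fx"]*z,(v-f["cy"])/f["fy"]*z,z],1); P=(P-f["t"])@np.array(f["R"])
p=np.array(s["position"])
k=(abs(P[:,0]-p[0])<.03)&(abs(P[:,1]-p[1])<.03)&(P[:,2]>.14)
for lo in np.arange(.15,.27,.008):
    m=k&(P[:,2]>lo)&(P[:,2]<lo+.008)
    if m.any(): print(round(lo,3),m.sum(),np.round(P[m].min(0),3),np.round(P[m].max(0),3))
k=(abs(P[:,0]-.418)<.03)&(P[:,1]<-.238)&(P[:,1]>-.35)&(P[:,2]>.14)&(P[:,2]<.2);print("knob",np.round(P[k].min(0),3),np.round(P[k].max(0),3))
```

```text
5.08 [ 0.4176 -0.2066  0.1578] [ 5.0e-04  1.0e+00 -7.8e-03  0.0e+00] [-0.3  0.1 -0.5] 0.0002875580252824637
0.19 24 [ 0.407 -0.216  0.192] [ 0.429 -0.203  0.198]
0.198 46 [ 0.407 -0.221  0.198] [ 0.425 -0.198  0.206]
0.206 47 [ 0.407 -0.221  0.206] [ 0.426 -0.2    0.214]
0.214 50 [ 0.407 -0.223  0.214] [ 0.427 -0.192  0.222]
0.222 51 [ 0.407 -0.222  0.222] [ 0.425 -0.194  0.23 ]
0.23 39 [ 0.405 -0.234  0.23 ] [ 0.424 -0.18   0.238]
0.238 68 [ 0.404 -0.236  0.238] [ 0.427 -0.179  0.246]
0.246 60 [ 0.405 -0.236  0.246] [ 0.427 -0.177  0.254]
0.254 69 [ 0.4   -0.236  0.254] [ 0.427 -0.177  0.262]
0.262 58 [ 0.401 -0.231  0.262] [ 0.424 -0.19   0.27 ]
0.27 73 [ 0.4   -0.236  0.27 ] [ 0.42  -0.189  0.278]
knob [ 0.402 -0.272  0.14 ] [ 0.432 -0.244  0.172]
```

Scaled: 0.05 m / 0.8 = 0.0625, 0.04 m / 0.8 = 0.05.

Request:
inch_along --rows '{"drx": [0,0,0,0,0,0,0,0,0,0],"dry": [0,0,0,0,0,0,0,0,0,0],"drz": [0,0,0,0,0,0,0,0,0,0],"dx": [0,0,0,0,0,0,0,0,0,0],"dy": [0,0,0.0125,0.02,0.025,0.03,0.035,0.04,0.045,0.05],"dz": [0.0625,0.0625,0.0625,0.0625,0.0625,0.0625,0.0625,0.0625,0.0625,0.0625],"finger_gap": [0,0,0,0,0,0,0,0,0,0]}'

```text
clock: 6.38
position: [0.417, -0.2459, 0.1076]
ee_rot: [0.0, 1.0, -0.008, -0.0]
contact_force: [0.7, 2.3, 1.1]
grip_width: -0.0003
grip_force: 1.1
```

```bash
python3 -c "
from h import *
kd()"
```

```text
0.108 36 [ 0.4121 -0.2797  0.1085] [ 0.4149 -0.2773  0.1167] [ 0.4203 -0.2709  0.1244]
0.135 30 [ 0.4042 -0.2884  0.1358] [ 0.411  -0.2804  0.1426] [ 0.4224 -0.2467  0.145 ]
0.145 140 [ 0.4013 -0.2921  0.1451] [ 0.4085 -0.2808  0.1531] [ 0.4288 -0.2388  0.16  ]
0.16 173 [ 0.4026 -0.2904  0.16  ] [ 0.4116 -0.2757  0.1668] [ 0.4298 -0.232   0.172 ]
0.18 194 [ 0.4037 -0.2862  0.1804] [ 0.407  -0.2551  0.1927] [ 0.4297 -0.2065  0.2   ]
cam [-0.022 -0.847  0.46 ]
```

Contact at about 2 N and the knob is moving, now centred near y = -0.276. I'll keep going right.

Request:
inch_along --rows '{"drx": [0,0,0,0,0,0,0,0,0,0],"dry": [0,0,0,0,0,0,0,0,0,0],"drz": [0,0,0,0,0,0,0,0,0,0],"dx": [0,0,0,0,0,0,0,0,0,0],"dy": [0.005,0.01,0.015,0.02,0.025,0.03,0.035,0.04,0.0425,0.0425],"dz": [0,0,0,0,0,0,0,0,0,0],"finger_gap": [0,0,0,0,0,0,0,0,0,0]}'

```text
clock: 7.68
position: [0.4163, -0.2799, 0.1076]
ee_rot: [0.0, 1.0, -0.008, -0.0]
contact_force: [-0.2, 1.8, -0.3]
grip_width: -0.0003
grip_force: 0.6
```

```bash
python3 -c "
from h import *
kd();knob()"
```

```text
0.108 36 [ 0.4121 -0.307   0.108 ] [ 0.4155 -0.3034  0.1168] [ 0.4225 -0.2977  0.1248]
0.135 48 [ 0.4031 -0.3221  0.1356] [ 0.4093 -0.3155  0.1416] [ 0.4226 -0.2789  0.1447]
0.145 173 [ 0.4014 -0.3261  0.145 ] [ 0.4078 -0.3143  0.1532] [ 0.4295 -0.2652  0.1599]
0.16 159 [ 0.4046 -0.3238  0.16  ] [ 0.4112 -0.3041  0.1651] [ 0.4291 -0.2659  0.1716]
0.18 217 [ 0.4029 -0.3195  0.1801] [ 0.4063 -0.2877  0.1927] [ 0.4285 -0.2404  0.1999]
cam [-0.022 -0.847  0.46 ]
```

Scaled: 0.004 m / 0.8 = 0.005, 0.003 m / 0.8 = 0.0038.

Request:
inch_along --rows '{"drx": [0,0,0,0],"dry": [0,0,0,0],"drz": [0,0,0,0],"dx": [0,0,0,0],"dy": [0.0025,0.0038,0.005,0.005],"dz": [0,0,0,0],"finger_gap": [0,0,0,0]}'

```text
clock: 8.43
position: [0.4165, -0.2837, 0.1076]
ee_rot: [-0.0, 1.0, -0.008, -0.0]
contact_force: [-0.5, 1.0, -0.2]
grip_width: 0.0001
grip_force: 0.8
```

Request:
inch_along --rows '{"drx": [0,0,0],"dry": [0,0,0],"drz": [0,0,0],"dx": [0,0,0],"dy": [0.0013,0.0025,0.0025],"dz": [0,0,0],"finger_gap": [0,0,0]}'

```text
clock: 8.8
position: [0.4165, -0.2858, 0.1077]
ee_rot: [0.0, 1.0, -0.008, 0.0]
contact_force: [-0.2, 2.2, -0.0]
grip_width: -0.0004
grip_force: 0.8
```

Scaled: 0.0015 m / 0.8 = 0.0019, 0.001 m / 0.8 = 0.0013.

Request:
inch_along --rows '{"drx": [0,0,0],"dry": [0,0,0],"drz": [0,0,0],"dx": [0,0,0],"dy": [0.0013,0.0019,0.0019],"dz": [0,0,0],"finger_gap": [0,0,0]}'

```text
clock: 9.18
position: [0.4165, -0.2872, 0.1077]
ee_rot: [0.0, 1.0, -0.008, 0.0]
contact_force: [0.2, 2.3, -0.9]
grip_width: -0.0003
grip_force: 0.8
```

```bash
python3 -c "
from h import *
kd()"
```

```text
0.108 33 [ 0.4123 -0.3138  0.1098] [ 0.4145 -0.3091  0.1174] [ 0.4208 -0.3004  0.125 ]
0.135 53 [ 0.4015 -0.3306  0.1351] [ 0.4089 -0.323   0.141 ] [ 0.4276 -0.2824  0.1449]
0.145 178 [ 0.4013 -0.332   0.1452] [ 0.4077 -0.3203  0.153 ] [ 0.4294 -0.2796  0.1599]
0.16 146 [ 0.4043 -0.3297  0.1601] [ 0.4117 -0.3015  0.1641] [ 0.4296 -0.273   0.1714]
0.18 220 [ 0.403  -0.3266  0.1801] [ 0.4067 -0.2944  0.1928] [ 0.4292 -0.249   0.1999]
cam [-0.022 -0.847  0.46 ]
```

The knob is at the right end of the lane, centred near y = -0.317. Now I'll go round behind it.

Scaled: -0.06 m / 0.8 = -0.075, 0.029 m / 0.8 = 0.0363.

Request:
inch_along --rows '{"drx": [0,0,0,0,0,0,0,0,0,0,0,0,0,0,0],"dry": [0,0,0,0,0,0,0,0,0,0,0,0,0,0,0],"drz": [0,0,0,0,0,0,0,0,0,0,0,0,0,0,0],"dx": [0,-0.0375,-0.075,-0.075,-0.075,-0.075,-0.075,-0.0563,-0.0438,-0.0375,-0.0325,-0.0275,-0.0225,-0.0175,-0.0175],"dy": [-0.015,-0.015,-0.015,-0.015,0.0125,0.0363,0.0363,0.0363,0.0363,0.0363,0.0363,0.0363,0.0363,0.0363,0.0363],"dz": [0,0,0,0,0.005,0.005,0.005,0.005,0.005,0.005,0.005,0.005,0.005,0.005,0.005],"finger_gap": [0,0,0,0,0,0,0,0,0,0,0,0,0,0,0]}'

```text
clock: 11.1
position: [0.4023, -0.316, 0.1037]
ee_rot: [0.0, 1.0, -0.007, 0.0]
contact_force: [-1.7, 0.5, 0.9]
grip_width: 0.0001
grip_force: 0.7
```

```bash
python3 -c "
from h import *
kd()"
```

```text
0.108 35 [ 0.4217 -0.3134  0.1082] [ 0.4242 -0.3089  0.1158] [ 0.4301 -0.3016  0.1249]
0.135 62 [ 0.3918 -0.3318  0.1351] [ 0.4169 -0.3233  0.1411] [ 0.4364 -0.3097  0.145 ]
0.145 180 [ 0.3917 -0.3322  0.1453] [ 0.4081 -0.3276  0.1529] [ 0.4415 -0.3015  0.1598]
0.16 134 [ 0.3908 -0.3312  0.16  ] [ 0.4044 -0.3231  0.1643] [ 0.4394 -0.3029  0.1719]
0.18 261 [ 0.389  -0.36    0.1804] [ 0.3921 -0.3237  0.1905] [ 0.4166 -0.2742  0.1999]
cam [-0.022 -0.847  0.46 ]
```

Pushing forward with about 2 N and the stem is entering the slot. I'll continue.

Scaled: 0.026 m / 0.8 = 0.0325, 0.025 m / 0.8 = 0.0313.

Request:
inch_along --rows '{"drx": [0,0,0,0,0,0,0,0,0],"dry": [0,0,0,0,0,0,0,0,0],"drz": [0,0,0,0,0,0,0,0,0],"dx": [0.005,0.01,0.015,0.02,0.025,0.0288,0.0313,0.0325,0.0325],"dy": [0,0,0,0,0,0,0,0,0],"dz": [0,0,0,0,0,0,0,0,0],"finger_gap": [0,0,0,0,0,0,0,0,0]}'

```text
clock: 12.28
position: [0.428, -0.3161, 0.1036]
ee_rot: [-0.0, 1.0, -0.008, -0.0]
contact_force: [-1.6, -0.1, -1.7]
grip_width: 0.0
grip_force: 1.3
```

```bash
python3 -c "
from h import *
kd()"
```

```text
0.108 41 [ 0.4403 -0.3137  0.1087] [ 0.4453 -0.308   0.1171] [ 0.4498 -0.301   0.1249]
0.135 68 [ 0.4172 -0.3301  0.1356] [ 0.443  -0.3242  0.1408] [ 0.4659 -0.3089  0.1448]
0.145 183 [ 0.4168 -0.3316  0.1451] [ 0.4332 -0.3257  0.1531] [ 0.4667 -0.3025  0.1597]
0.16 101 [ 0.417  -0.3313  0.16  ] [ 0.4232 -0.3227  0.1649] [ 0.4618 -0.3025  0.1719]
0.18 264 [ 0.4142 -0.3591  0.1801] [ 0.4181 -0.3237  0.1907] [ 0.441  -0.2745  0.2   ]
cam [-0.022 -0.847  0.46 ]
```

Scaled: 0.004 m / 0.8 = 0.005, 0.003 m / 0.8 = 0.0038.

Request:
inch_along --rows '{"drx": [0,0,0,0],"dry": [0,0,0,0],"drz": [0,0,0,0],"dx": [0.0025,0.0038,0.005,0.005],"dy": [0,0,0,0],"dz": [0,0,0,0],"finger_gap": [0,0,0,0]}'

```text
clock: 12.82
position: [0.4323, -0.3164, 0.1038]
ee_rot: [0.0, 1.0, -0.008, 0.0]
contact_force: [-2.7, 0.6, -1.3]
grip_width: 0.0001
grip_force: 1.3
```

Request:
inch_along --rows '{"drx": [0,0,0],"dry": [0,0,0],"drz": [0,0,0],"dx": [0.0013,0.0025,0.0025],"dy": [0,0,0],"dz": [0,0,0],"finger_gap": [0,0,0]}'

```text
clock: 13.2
position: [0.4343, -0.3165, 0.1037]
ee_rot: [0.0, 1.0, -0.008, 0.0]
contact_force: [-2.9, -0.2, -2.1]
grip_width: 0.0001
grip_force: 1.3
```

Scaled: 0.0015 m / 0.8 = 0.0019, 0.001 m / 0.8 = 0.0013.

Request:
inch_along --rows '{"drx": [0,0,0],"dry": [0,0,0],"drz": [0,0,0],"dx": [0.0013,0.0019,0.0019],"dy": [0,0,0],"dz": [0,0,0],"finger_gap": [0,0,0]}'

```text
clock: 13.58
position: [0.4352, -0.3164, 0.1036]
ee_rot: [-0.0, 1.0, -0.008, -0.0]
contact_force: [-3.1, 0.6, -2.0]
grip_width: 0.0001
grip_force: 1.7
```

```bash
python3 -c "
from h import *
state();kd();knob()"
```

```text
13.57 [ 0.4352 -0.3164  0.1036] [-1.0e-04  1.0e+00 -7.6e-03 -3.0e-04] [-3.1  0.6 -2. ] 5.0709855891903776e-05
0.108 36 [ 0.4464 -0.3129  0.1091] [ 0.4505 -0.3078  0.1164] [ 0.4557 -0.3004  0.1242]
0.135 69 [ 0.4246 -0.3307  0.1356] [ 0.4508 -0.3244  0.1407] [ 0.47   -0.3081  0.1449]
0.145 176 [ 0.4242 -0.3317  0.145 ] [ 0.4411 -0.3243  0.1524] [ 0.4735 -0.3012  0.16  ]
0.16 88 [ 0.4247 -0.3319  0.16  ] [ 0.4299 -0.3231  0.1651] [ 0.4633 -0.3021  0.1718]
0.18 261 [ 0.4217 -0.3596  0.18  ] [ 0.425  -0.3243  0.1907] [ 0.4492 -0.2738  0.2   ]
cam [-0.022 -0.847  0.46 ]
scene knob 0.68 [ 0.4623 -0.315   0.1369]
```

Scaled: 0.001 m / 0.8 = 0.0013.

Request:
inch_along --rows '{"drx": [0,0],"dry": [0,0],"drz": [0,0],"dx": [0.0013,0.0013],"dy": [0,0],"dz": [0,0],"finger_gap": [0,0]}'

```text
clock: 14.08
position: [0.4361, -0.3164, 0.1035]
ee_rot: [-0.0, 1.0, -0.008, -0.0]
contact_force: [-4.3, 0.2, -1.4]
grip_width: 0.0005
grip_force: 2.2
```

Request:
inch_along --rows '{"drx": [0,0],"dry": [0,0],"drz": [0,0],"dx": [0.0013,0.0013],"dy": [0,0],"dz": [0,0],"finger_gap": [0,0]}'

```text
clock: 14.32
position: [0.4365, -0.3164, 0.1033]
ee_rot: [-0.0, 1.0, -0.008, -0.001]
contact_force: [-4.9, 0.5, -2.3]
grip_width: 0.0003
grip_force: 2.7
```

Scaled: 0.002 m / 0.8 = 0.0025, 0.001 m / 0.8 = 0.0013.

Request:
inch_along --rows '{"drx": [0,0,0],"dry": [0,0,0],"drz": [0,0,0],"dx": [0.0013,0.0025,0.0025],"dy": [0,0,0],"dz": [0,0,0],"finger_gap": [0,0,0]}'

```text
clock: 14.7
position: [0.4369, -0.3164, 0.1032]
ee_rot: [-0.001, 1.0, -0.008, -0.002]
contact_force: [-8.0, 0.6, -0.1]
grip_width: 0.0001
grip_force: 3.9
```

```bash
python3 -c "
from h import *
state();kd();knob()"
```

```text
14.7 [ 0.4369 -0.3164  0.1032] [-6.0e-04  1.0e+00 -8.0e-03 -2.4e-03] [-8.   0.6 -0.1] 7.084009983455771e-05
0.108 39 [ 0.4453 -0.3136  0.1084] [ 0.4514 -0.3079  0.1159] [ 0.4568 -0.3008  0.1247]
0.135 71 [ 0.4266 -0.3297  0.1353] [ 0.4522 -0.3247  0.1411] [ 0.4724 -0.3112  0.145 ]
0.145 175 [ 0.4264 -0.3318  0.1451] [ 0.441  -0.3247  0.1527] [ 0.4726 -0.3025  0.16  ]
0.16 80 [ 0.4262 -0.3315  0.16  ] [ 0.4311 -0.325   0.166 ] [ 0.4626 -0.3041  0.1719]
0.18 263 [ 0.4237 -0.3604  0.1804] [ 0.4275 -0.325   0.1907] [ 0.4491 -0.2736  0.2   ]
cam [-0.022 -0.847  0.46 ]
scene knob 0.68 [ 0.46   -0.3139  0.1404]
```

At the hard stop: the force rises to 8 N with no further motion. I'll draw back, lift, and check with a picture.

Scaled: 0.16 m / 0.8 = 0.2, -0.12 m / 0.8 = -0.15.

Request:
inch_along --rows '{"drx": [0,0,0,0,0,0,0,0,0,0],"dry": [0,0,0,0,0,0,0,0,0,0],"drz": [0,0,0,0,0,0,0,0,0,0],"dx": [-0.0125,-0.05,-0.05,-0.075,-0.1375,-0.1375,-0.1375,-0.1375,-0.1375,-0.1375],"dy": [0,0,0,0,0,0.075,0.15,0.2,0.2,0.2],"dz": [0,0,-0.0625,-0.125,-0.15,-0.15,-0.15,-0.15,-0.15,-0.15],"finger_gap": [0,0,0,0,0,0,0,0,0,0]}'

```text
clock: 16.2
position: [0.3291, -0.4745, 0.2246]
ee_rot: [0.001, 1.0, -0.007, 0.002]
contact_force: [-0.1, 1.2, 1.1]
grip_width: -0.0
grip_force: 0.0
```

Run:
```python
from h import *
state();knob();kd()
a=manip.grab_frame("scene")["pixels"][120:290,180:380,::-1]
t=manip.grab_frame("top")
b=t["pixels"][150:320,200:400,::-1]
cv2.imwrite("pics/end.png",cv2.resize(np.hstack([a,b]),None,fx=2,fy=2,interpolation=2))
for n in("jar_small_0","dropper_1","weight_0"):
    for r in manip.pinpoint(n,t)[:1]: print(n,np.round(W(t,r["location"]),4))
```

```text
16.2 [ 0.3291 -0.4745  0.2246] [ 7.0e-04  1.0e+00 -6.7e-03  1.8e-03] [-0.1  1.2  1.1] -1.9484663334139196e-05
top knob 0.96 [ 0.4653 -0.3107  0.1396]
scene knob 0.66 [ 0.4591 -0.312   0.1409]
0.108 37 [ 0.4461 -0.3121  0.1088] [ 0.451  -0.3082  0.1161] [ 0.4577 -0.3018  0.124 ]
0.135 67 [ 0.4448 -0.3308  0.1353] [ 0.4515 -0.3235  0.1405] [ 0.4728 -0.3029  0.1448]
0.145 130 [ 0.4469 -0.3308  0.145 ] [ 0.4566 -0.3215  0.1528] [ 0.4729 -0.3032  0.16  ]
0.16 2 [ 0.4574 -0.3148  0.1601] [ 0.461  -0.3138  0.1603] [ 0.4646 -0.3129  0.1606]
cam [-0.022 -0.847  0.46 ]
jar_small_0 [ 0.2933 -0.2368 -0.0045]
dropper_1 [ 0.2841 -0.3242 -0.0039]
weight_0 [ 0.521  -0.3391  0.0047]
```

View pics/end.png

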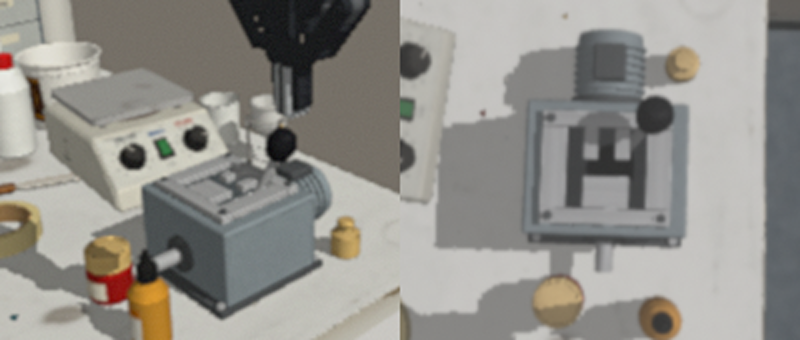

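The knob sits over the far right slot at (655,113) in the top crop. The jar, dropper and weight are in their original places and the hand is clear.

```bash
python3 -c "
from h import *
print(manip.sign_off())"
```

```text
the job is handed in; nothing more can be done
None
```

The lever is home in third gear: it was pushed right along the neutral lane, then forward to its hard stop at about 8 N. The jar, dropper bottle and weight still stand where they were and the hand is clear; the job is handed in, with no verdict returned.

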